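# Hold a heat sink against the sprung stop

### The arm

A 7-joint arm with a two-finger parallel gripper is mounted at the origin on the work surface. World frame = base frame: x ahead of the robot, y to its left, z up, the work surface at z = 0. Lengths are in m, angles in rad, forces in N, time in s.
With the tool pointing down it reaches from about 0.425 to 0.925 m from the base axis. Payload 6.8 kg.
Tool frame: the origin (TCP) lies at the very end of the fingers, on their centre line; the grasp point (between the pads) lies 19 mm behind it; z points along the fingers, y is the line along which they close (so a half turn about z gives the same grasp; the last joint's range is limited). The gripper opens to 85 mm and grips with 20 to 120 N. Pads are 22 mm wide; open, the fingers measure 114 mm over their backs; the gripper's body (76 mm by 85 mm) begins 54 mm behind the grasp point. The pads swing forward as they close: fully open they stand 13 mm farther back than shut.
Start: joints at [1.126, 0.477, 0.022, 1.555, -0.011, 1.109, -0.083], TCP at [0.223, -0.637, 0.231] pointing down, gripper open.
Joint ranges: [-2.96, 2.96], [-0.34, 2.1], [-1.41, 1.46], [0.24, 2.44], [-1.37, 4.51], [0.17, 1.92], [-2.96, 2.96]. Speed limits (rad/s): [2.39, 2.39, 3.14, 3.14, 3.14, 3.14, 3.14].

### API

Orientations are given as a unit quaternion [w, x, y, z].
In Python, from station import bot gives the robot as it stands. The module is installed in compiled form; this text tells all that it offers.
- The arm moves only by the shell command python3 -m jog 'ROWS' [OPENING] [FORCE]. ROWS is JSON, a list of rows, each a list of 4 numbers: the shift along the tool's x, y, z in cm, then the turn about the tool's z in rad. In form: [[x, y, z, spin], ...]. A call has 1 to 20 rows; each row is the pose to reach, as a shift and turn from the pose commanded when the call began, along the tool's axes at that moment; what a row does not reach only later rows make up. A row lasts 1/12 s, in which the tool goes at most 41.7 mm and 7.16 degrees, less where a joint would pass 70% of its speed; a pose out of reach is approached as far as the arm can. A call with a gripper value outside its range is refused whole. OPENING is the closure, from -1 (fully open) to 1 (shut), set as the call begins (- or left out, the last holds). The fingers move at their own pace and stop on an object; FORCE is the grip in N (left out, the last holds). Time passes only in rows, so rows that repeat a pose let the fingers close. It gives the time, the measured TCP pose, the force, the opening and the grip force at its end, in the units of the state.
- bot.get_obs(): the state, without advancing time (a new reading comes with each control period).
- bot.read_camera(name): name is "side" or "top"; returns a dict with "pixels" (420x560x3 uint8, red, green, blue), "depth" (420x560 float32, m along the optical axis (not along the pixel's ray), 0 where there is no reading), "fovy" (degrees; the focal length in pixels is half the picture's height over the tangent of half this angle, whatever the lens; pixels are square), "cx", "cy" (the principal point, pixels), "pose" (4x4, takes a point from camera to world coordinates). Camera axes: x right, y down, z forward; pixel columns grow to the right and rows downward; lengths in m; the calibration is good to about 2 mm. A picture is of the moment at which its call begins.
- bot.hand_in(): hands the job in; it is judged then, once.
The state is a dict: "t": time; "q": joint angles; "joint_vel": joint speeds; "joint_torque": joint torques, N m; "eef_pos": TCP position; "tool_rot": TCP orientation; "contact_force": force on the tool from outside, world axes, zero at the start; "torque": the same for the moment, N m; "gripper_width": opening from 0.0 (shut) to 1.0 (fully open); "grasp_force": force on a finger pad.
Only numpy, scipy, OpenCV 4.12 (cv2) and the standard library are available. Lean on these libraries where they do the work, as an engineer would, in place of code of your own. Each camera call takes 0.05 s, during which the arm holds its last target. There are 200 camera calls.

### The job

Swing the raised stop bar of the assembly fixture down until it rests in its catch; then take the larger of the two finned heat sinks, set it flat on the fixture's bed with its fins up, and press its end squarely against the middle of the bar's sprung pad with a steady push of about 10 N (the pad then sits half-way in; never push it in to its end stop). Let the program finish while still holding it pressed there, so that a colleague can screw it down, and leave the other things on the bench where they are.

Things in the scene. Friction and masses are not known exactly. Their poses are not given: they have to be found in the camera images.
- fixture: Assembly fixture, fixed to the bench: grey bed plate 12 mm thick, x -100 to +130, y +-125 mm. Origin on the bench under the part's place (y = 0, between scribed lines 29 mm either side). x points level to the stop bar, z up. The closed bar lies along y at x = 95 mm; hinge ears at y = +100 (48 mm above the bench), catch cheeks at y = -98 (44 mm above the bench).
- stop_bar (a joint): Hinge angle of the steel stop bar (16 mm wide, 22 mm high, 209 mm long from the hinge). 0 = level, resting in its catch; grows as the free end rises, up to 1.3 rad. It starts raised by 0.5 to 0.95 rad. Stiff hinge: it stays where it is left; pushing it down at the thumb plate takes under 3 N.
- bar_hinge (a point): Point on the hinge axis of the stop bar, in fixture coordinates (95, 100, 32) mm. The axis runs along the fixture's x; the closed bar runs from here along the fixture's -y, and the free end swings in the fixture's y-z plane.
- bar_thumb (a point): Centre of the top face of the thumb plate, a dark 36 x 36 x 5 mm steel plate on the bar's upper side near its free end: 150 mm along the bar from the hinge and 16 mm above the bar's centre line (square to the bar). Push here to swing the bar down. At closed it is 48 mm above the bench.
- pad (a joint): How far the sprung pad is pushed in (m), along the fixture's +x: 0 free, 0.020 at its end stop. Springs give 1 N per mm, so 0.010 is a push of 10 N. No preload.
- pad_plate: The sprung pad carried by the stop bar on two guide pins: a black plastic plate 12 mm thick, 74 mm wide, 30 mm high, on the bar's -x side. Origin at the centre of its front face, which looks along the fixture's -x; with the bar closed and the pad free it is at fixture (45, 0, 32) mm and the plate spans 17 to 47 mm above the bench.
- heatsink: The larger heat sink, bare aluminium, 90 mm long (x, along the fins), 50 mm wide (y), 45 mm high, 0.24 kg (varies by a fifth); an 8 mm base with 7 upright fins, the outer two flush with the long sides. Origin at the centre of its underside, z up; both ends are alike. Loose on the bench, fins up.
- small_sink: The smaller heat sink, a similar finned aluminium piece, 40 x 40 x 25 mm; origin at the centre of its underside. Not for this job.
- meter: Handheld multimeter lying on the bench, 180 x 88 x 48 mm; origin at the centre of its underside, long axis x.
- driver: Screwdriver lying on the bench along its x.
- tee: Small steel T connector, 36 x 28 x 15 mm.
- screw_jar: Clear jar with white cap, 48 mm across, 58 mm high; origin at the centre of its underside.
- end_plate: Aluminium end plate 70 x 110 x 6 mm with two black knobs, 18 mm high overall; origin at the centre of its underside.
Not all that is in view belongs to the job. Several things have the shape of the heatsink; the one meant has the colours described above.

How it is judged:
By the outcome, as a careful person would: the job done as asked, in the order asked, and still so for the second after the job is handed in, while the arm keeps its last pose, push and grip.
It also fails if it takes over 58 s, if anything falls off the work surface, if the arm or the gripper's body presses on something with over 40 N, if the wrist force passes 120 N, or if a joint passes its speed limit or range.

## Working session

There is one attempt and no reset: what is moved stays moved. The work goes in short steps, Python scripts to look and compute and a shell command to move; the robot and the scene stay as the last step left them, time stands still between calls to the robot, and variables do not carry over. Pictures are saved under pics/ and viewed, at most 10 in all, crops included, and the job is handed in when it is done.

```bash
mkdir -p pics
cat > h.py <<'E'
import numpy as np, cv2
from station import bot
def cam(n):
    c=bot.read_camera(n); h=c["pixels"].shape[0]
    c["f"]=h/2/np.tan(np.radians(c["fovy"])/2); return c
def cloud(c):
    d=c["depth"]; v,u=np.mgrid[:d.shape[0],:d.shape[1]]
    p=np.stack([(u-c["cx"])/c["f"]*d,(v-c["cy"])/c["f"]*d,d],-1)
    w=p@c["pose"][:3,:3].T+c["pose"][:3,3]; w[d==0]=np.nan; return w
def ray(c,u,v,z):
    r=c["pose"][:3,:3]@np.array([(u-c["cx"])/c["f"],(v-c["cy"])/c["f"],1]); o=c["pose"][:3,3]
    return o+r*(z-o[2])/r[2]
def save(c,n): cv2.imwrite("pics/"+n,c["pixels"][:,:,::-1])
E
python3 - <<'E'
from h import *
for n in("top","side"):
    c=cam(n); save(c,n+"0.png"); print(n,c["f"],c["cx"],c["cy"],c["pose"].round(3).tolist())
    np.savez("pics/%s0.npz"%n,w=cloud(c),rgb=c["pixels"])
print(bot.get_obs())
E
```

```text
top 472.18010513864533 283.77544996979873 207.41362660109982 [[0.014, -0.98, 0.2, 0.285], [-1.0, -0.012, 0.009, -0.004], [-0.006, -0.2, -0.98, 1.175], [0.0, 0.0, 0.0, 1.0]]
side 486.54296955178154 284.08354307787096 201.42260706976725 [[0.998, -0.047, 0.046, 0.464], [-0.065, -0.634, 0.771, -1.051], [-0.008, -0.772, -0.636, 0.925], [0.0, 0.0, 0.0, 1.0]]
{'t': 0.1, 'q': array([ 1.12589648,  0.47769945,  0.02233169,  1.55635103, -0.0114674 ,
        1.10926786, -0.08310743]), 'joint_vel': array([-0.00026996, -0.00207382,  0.00048048, -0.00445175, -0.00015193,
        0.00188833, -0.00061028]), 'joint_torque': array([ 4.06000836e-03, -5.97761643e+01,  1.61284313e+00, -2.81958729e+01,
        1.26517258e-02,  5.00096648e-03,  4.84295902e-05]), 'eef_pos': array([ 0.22288142, -0.63658766,  0.23043543]), 'tool_rot': array([-7.72819042e-04,  9.85850804e-01,  1.67623253e-01, -2.02028065e-04]), 'contact_force': array([-0.98905167, -0.52124715,  0.92521524]), 'torque': array([-0.00476027,  0.04190889,  0.0438138 ]), 'grasp_force': 0.0, 'gripper_width': 1.0011363353815623}
```

View pics/top0.png

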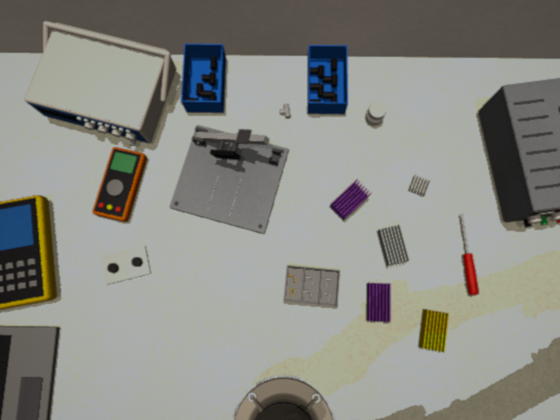

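View pics/side0.png

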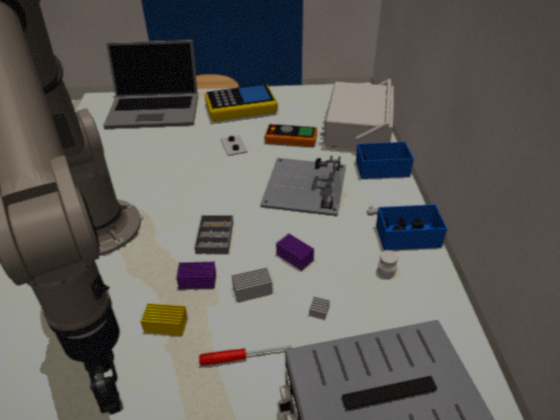

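The top view shows the fixture bed (corners about (198,128), (289,152), (265,230) and (172,207)), with the bar side at the upper edge. The bare-grey large sink is at (394,245), with purple and yellow decoys nearby. The side view shows the large sink at (252,284) and the bed at (305,185).

```bash
cat > m.py <<'E'
from h import *
t=np.load("pics/top0.npz"); s=np.load("pics/side0.npz")
def region(d,b,zlo,zhi,pos=None):
    u0,v0,u1,v1=b; w=d["w"][v0:v1,u0:u1].reshape(-1,3); return w[(w[:,2]>zlo)&(w[:,2]<zhi)]
for n,d,b in(("top",t,(160,110,300,240)),("side",s,(255,150,355,220))):
    w=region(d,b,0.007,0.018); r=cv2.minAreaRect((w[:,:2]*1000).astype(np.float32)); print(n,"bed",len(w),np.median(w[:,2]),r,cv2.boxPoints(r).tolist())
    w=region(d,b,0.06,0.3); print(" high",len(w),w[:,2].max() if len(w) else 0, w[np.argsort(-w[:,2])[:5]].round(3).tolist())
for n,d,b in(("top",t,(375,218,415,272)),("side",s,(226,262,278,305))):
    w=region(d,b,-.01,0.01); print(n,"bench z",np.median(w[:,2]))
    w=region(d,b,0.02,0.06); r=cv2.minAreaRect((w[:,:2]*1000).astype(np.float32)); print(n,"sink",len(w),np.percentile(w[:,2],[10,50,90,98]),r)
    w=region(d,b,0.035,0.06); r=cv2.minAreaRect((w[:,:2]*1000).astype(np.float32)); print(n,"sink top",len(w),r)
a=cv2.resize(t["rgb"][115:240,160:300],None,fx=4,fy=4,interpolation=2)[:,:,::-1]
cv2.imwrite("pics/crop1.png",a)
E
python3 m.py
```

```text
top bed 7392 0.011913761521026078 ((618.8414306640625, 149.6403350830078), (329.53302001953125, 357.47381591796875), 1.7553222179412842) [[448.67724609375, 323.246337890625], [459.627197265625, -34.05971908569336], [789.005615234375, -23.965667724609375], [778.0556640625, 333.34039306640625]]
 high 944 0.1489828285187691 [[0.653, 0.057, 0.149], [0.651, 0.055, 0.148], [0.661, 0.055, 0.148], [0.656, 0.055, 0.148], [0.649, 0.055, 0.147]]
side bed 3125 0.009967175962995123 ((600.7461547851562, 141.9654083251953), (255.38983154296875, 229.9872283935547), 75.5629653930664) [[457.54742431640625, 46.97254943847656], [680.2721557617188, -10.366928100585938], [743.9448852539062, 236.95826721191406], [521.2201538085938, 294.2977294921875]]
 high 217 0.14528827162132096 [[0.667, 0.048, 0.145], [0.664, 0.048, 0.145], [0.656, 0.05, 0.144], [0.661, 0.05, 0.144], [0.659, 0.052, 0.143]]
top bench z -6.254947777128983e-05
top sink 854 [0.02629943 0.03952441 0.04627127 0.04845799] ((429.1275634765625, -260.15692138671875), (89.88340759277344, 51.58075714111328), 13.696537971496582)
top sink top 545 ((429.124755859375, -260.24072265625), (89.78446960449219, 51.55423355102539), 13.444905281066895)
side bench z -0.0014446675557323596
side sink 847 [0.02720863 0.04037359 0.04430552 0.04570044] ((431.6336364746094, -264.8684997558594), (90.74057006835938, 57.28605651855469), 13.111211776733398)
side sink top 676 ((431.48828125, -263.9295959472656), (90.59773254394531, 55.39128494262695), 13.111210823059082)
```

View pics/crop1.png

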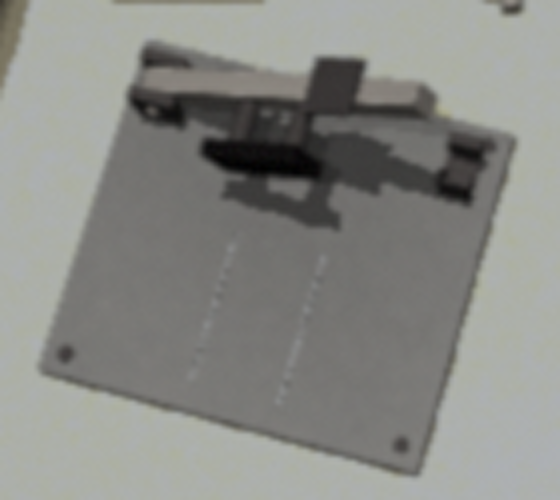

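The crop shows the raised bar running from the hinge at (155,80) to its free end at (430,100). The thumb plate is at (338,85), the pad at (265,160), the catch at (462,170), the scribe lines at x≈233 and 323, and the bed corners are clear.

```bash
cat > m2.py <<'E'
from h import *
import json
from scipy.spatial.transform import Rotation as R
c=cam("top")
t=np.load("pics/top0.npz"); s=np.load("pics/side0.npz")
px=np.array([(41,372),(417,474),(516,138),(148,42)])/4+[160,115]-.4
P=np.array([ray(c,u,v,.012)[:2] for u,v in px]); F=np.array([(-.1,.125),(-.1,-.125),(.13,-.125),(.13,.125)])
a,b=P-P.mean(0),F-F.mean(0); th=np.arctan2((b[:,0]*a[:,1]-b[:,1]*a[:,0]).sum(),(a*b).sum())
Rm=np.array([[np.cos(th),-np.sin(th)],[np.sin(th),np.cos(th)]]); o=P.mean(0)-Rm@F.mean(0)
print("th deg",np.degrees(th),"o",o,"resid mm",((P-(F@Rm.T+o))*1000).round(1).tolist())
L=np.array([ray(c,*(np.array(p)/4+[160,115]-.4),.012)[:2] for p in[(233,242),(192,378),(323,258),(279,402)]])
print("lines in fixture",((L-o)@Rm*1000).round(1).tolist())
w=s["w"][150:220,255:355].reshape(-1,3); w=w[(w[:,2]>.005)&(w[:,2]<.018)]
f=(w[:,:2]-o)@Rm*1000; print("side bed pts fixture pct",np.percentile(f,[1,99],axis=0).round(1).tolist())
for n,d,bx in(("top",t,(160,110,300,240)),("side",s,(255,150,355,220))):
    u0,v0,u1,v1=bx; w=d["w"][v0:v1,u0:u1].reshape(-1,3); f=np.c_[(w[:,:2]-o)@Rm,w[:,2]]*1000
    k=f[(f[:,2]>50)&(abs(f[:,0]-95)<12)&(f[:,1]<95)]
    y=100-k[:,1]; z=k[:,2]-32; r=np.hypot(y,z)
    print(n,len(k),"angle of raw pts",np.percentile(np.arctan2(z,y),[5,25,50,75,95]).round(3),"r max",r.max())
    # bar upper face offset 11
    ang=np.arctan2(z,y)-np.arcsin(np.clip(11/r,-1,1)); m=(r<128)&(r>60); print("  bar angle",np.percentile(ang[m],[10,50,90]).round(3))
    ang=np.arctan2(z,y)-np.arcsin(np.clip(16/r,-1,1)); m=(r>140)&(r<162); print("  plate angle",np.percentile(ang[m],[10,50,90]).round(3))
    m=k[:,2]>0; hi=f[(f[:,2]>60)&(f[:,0]<75)&(f[:,0]>30)&(abs(f[:,1])<120)]
    print("  other",len(hi),hi.mean(0) if len(hi) else 0)
# colour check of sink
for d,bx in((t,(385,232,402,258)),(s,(240,275,265,292))): u0,v0,u1,v1=bx; print(d["rgb"][v0:v1,u0:u1].reshape(-1,3).mean(0))
q=bot.get_obs()["tool_rot"]; print("tool R",R.from_quat(np.r_[q[1:],q[0]]).as_matrix().round(3).tolist())
json.dump(dict(th=th,o=o.tolist()),open("fix.json","w"))
E
python3 m2.py
```

```text
th deg -14.621510529442983 o [0.58277906 0.14892026] resid mm [[0.6, -2.1], [2.0, 1.7], [-1.1, 0.8], [-1.5, -0.3]]
lines in fixture [[14.1, 31.3], [-77.4, 30.2], [19.2, -27.1], [-77.6, -27.0]]
side bed pts fixture pct [[-93.3, -126.4], [131.7, 119.1]]
top 596 angle of raw pts [0.495 0.584 0.63  0.661 0.892] r max 209.16471976150348
  bar angle [0.408 0.529 0.554]
  plate angle [0.515 0.531 0.546]
  other 296 [53.37846046 13.1896404  91.29288214]
side 102 angle of raw pts [0.472 0.507 0.55  0.59  0.677] r max 213.31333379759027
  bar angle [0.374 0.454 0.497]
  plate angle [0.369 0.488 0.516]
  other 87 [59.81463301 -6.89112923 94.2129542 ]
[100.51131222 100.95701357  93.3280543 ]
[89.47529412 86.06588235 81.68705882]
tool R [[0.944, 0.331, -0.001], [0.331, -0.944, 0.001], [-0.0, -0.001, -1.0]]
```

```bash
cat >> h.py <<'E'
import json,sys
from scipy.spatial.transform import Rotation as R
try: fx=json.load(open("fix.json"))
except Exception: fx=None
def Fw(p): # fixture (mm) -> world m
    a=fx["th"]; M=np.array([[np.cos(a),-np.sin(a)],[np.sin(a),np.cos(a)]])
    return np.r_[M@(np.array(p[:2])/1000)+fx["o"],p[2]/1000]
def delta(p,yaw=None,cur=None):
    o=bot.get_obs(); q=o["tool_rot"]; M=R.from_quat(np.r_[q[1:],q[0]]).as_matrix()
    y=np.arctan2(M[1,0],M[0,0]); d=M.T@(np.array(p)-o["eef_pos"])*100
    sp=0 if yaw is None else (y-yaw+np.pi/2)%np.pi-np.pi/2
    print("to",np.round(p,4),"row",d.round(2).tolist(),"spin",round(float(sp),3))
E
python3 - <<'E'
import json
d=json.load(open("fix.json")); import numpy as np
a=d["th"]; d["o"]=(np.array(d["o"])+.0015*np.array([-np.sin(a),np.cos(a)])).tolist(); json.dump(d,open("fix.json","w"))
from h import *
for a in(.53,): p=[95,100-150*np.cos(a)+16*np.sin(a),32+150*np.sin(a)+16*np.cos(a)]; print(p); delta(Fw([p[0],p[1],190]),fx["th"])
E
```

```text
[95, np.float64(-21.3325271179366), np.float64(121.63491430896322)]
to [0.6697 0.1057 0.19  ] row [66.7, -55.3, 4.13] spin 0.592
```

```bash
python3 -m jog '[[33,-27,0,0.3],[33,-27,0,0.3],[33,-27,0,0.3],[33,-27,0,0.3],[66.7,-55.3,0,0.592],[66.7,-55.3,0,0.592],[66.7,-55.3,0,0.592],[66.7,-55.3,0,0.592],[66.7,-55.3,0,0.592],[66.7,-55.3,0,0.592],[66.7,-55.3,0,0.592],[66.7,-55.3,0,0.592],[66.7,-55.3,0,0.592],[66.7,-55.3,0,0.592],[66.7,-55.3,0,0.592],[66.7,-55.3,0,0.592],[66.7,-55.3,0,0.592],[66.7,-55.3,0,0.592],[66.7,-55.3,0,0.592],[66.7,-55.3,0,0.592]]' 1 60; python3 -c "
from h import *
delta(Fw([95,-21.3,190]),fx['th'])"
```

```text
t: 1.82
eef_pos: [0.6508, 0.0742, 0.2311]
tool_rot: [0.0, 0.992, -0.127, -0.0]
contact_force: [1.1, -0.9, 0.8]
gripper_width: -0.0
grasp_force: 0.0
to [0.6697 0.1058 0.19  ] row [1.03, -3.53, 4.11] spin -0.0
```

```bash
python3 -m jog '[[1,-3.5,2,0],[1,-3.5,4,0],[1,-3.5,8,0],[1,-3.5,8,0],[1,-3.5,8,0]]'
python3 - <<'E'
from h import *
delta(Fw([95,-21.3,121.6]),fx['th'])
for n in("top","side"): c=cam(n); save(c,n+"1.png")
i=cv2.resize(cv2.imread("pics/top1.png")[90:240,150:300],None,fx=3.5,fy=3.5); j=cv2.resize(cv2.imread("pics/side1.png")[80:220,260:360],None,fx=3.5,fy=3.5)
H=525; o=np.zeros((H,800,3),np.uint8); o[:525,:446]=i[:,40:486]; o[:490,446:796]=j; cv2.imwrite("pics/v1.png",o)
E
```

```text
t: 2.23
eef_pos: [0.6668, 0.103, 0.1491]
tool_rot: [0.001, 0.992, -0.127, -0.003]
contact_force: [-0.3, 0.3, -0.9]
gripper_width: -0.001
grasp_force: 0.0
to [0.6697 0.1058 0.1216] row [0.22, -0.35, 2.75] spin -0.0
```

View pics/v1.png

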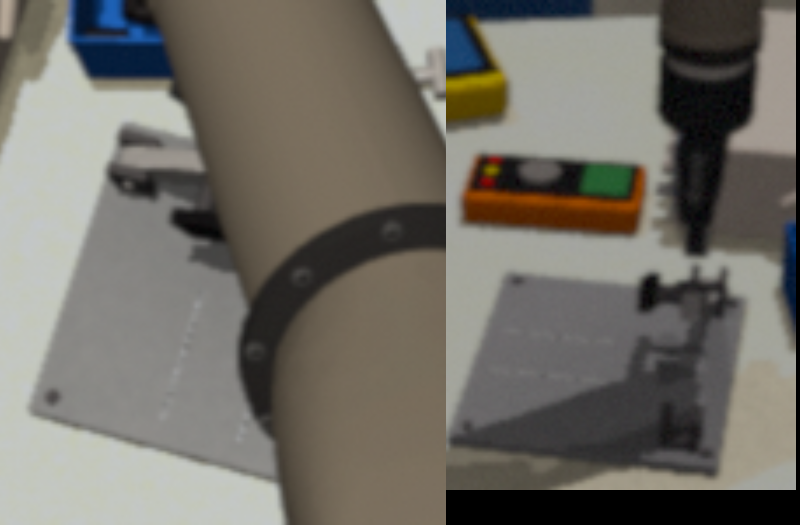

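The side crop shows the closed fingertips at (696,250), directly above the thumb plate at (710,285). Next I'll follow the arc down.

```bash
python3 -m jog '[[0,0,1.5,0],[0,0,2.5,0],[0,0.2,3.1,0],[0,0.45,3.5,0],[0,0.66,3.9,0],[0,0.9,4.4,0],[0,1.15,4.8,0],[0,1.4,5.3,0],[0,1.6,5.7,0],[0,1.8,6.2,0],[0,2,6.6,0],[0,2.15,7.1,0],[0,2.3,7.6,0],[0,2.45,8.1,0],[0,2.55,8.5,0],[0,2.65,9,0],[0,2.7,9.3,0],[0,2.75,9.6,0]]'; python3 -c "
from h import *
delta(Fw([95,-50,48]),fx['th'])"
```

```text
t: 3.83
eef_pos: [0.6617, 0.0771, 0.0548]
tool_rot: [0.0, 0.992, -0.127, -0.0]
contact_force: [0.0, -1.1, 0.4]
gripper_width: 0.0
grasp_force: 0.2
to [0.6625 0.078  0.048 ] row [0.05, -0.11, 0.68] spin -0.0
```

```bash
python3 -m jog '[[0,0.03,0.3,0],[0,0.05,0.5,0],[0,0.05,0.6,0],[0,0.05,0.65,0],[0,0.05,0.65,0]]';python3 -m jog '[[0,0,0.1,0],[0,0,0.1,0],[0,0,0.1,0]]'; python3 -m jog '[[0,0,0.1,0],[0,0,0.1,0],[0,0,0.1,0]]'
```

```text
t: 4.25
eef_pos: [0.6617, 0.0768, 0.0488]
tool_rot: [-0.0, 0.992, -0.127, 0.0]
contact_force: [-0.6, 0.1, -1.2]
gripper_width: -0.002
grasp_force: 0.0
t: 4.5
eef_pos: [0.6619, 0.0769, 0.0482]
tool_rot: [-0.0, 0.992, -0.127, 0.0]
contact_force: [0.4, 0.1, 2.1]
gripper_width: -0.003
grasp_force: 1.2
t: 4.75
eef_pos: [0.662, 0.0769, 0.0481]
tool_rot: [-0.0, 0.992, -0.127, 0.0]
contact_force: [-3.7, -0.5, 10.0]
gripper_width: -0.002
grasp_force: 4.7
```

Hard contact at 48 mm, so the bar is seated. Now I'll rise and move over to the sink.

```bash
python3 -m jog '[[0,0,-3,0],[0,0,-7,0],[0,0,-11,0],[0,0,-11,0]]' -1 60
python3 - <<'E'
from h import *
delta([.430,-.262,.150],np.radians(13.5))
E
```

```text
t: 5.08
eef_pos: [0.6666, 0.0779, 0.1656]
tool_rot: [-0.002, 0.992, -0.127, 0.006]
contact_force: [1.8, 1.2, 1.2]
gripper_width: 0.567
grasp_force: 0.0
to [ 0.43  -0.262  0.15 ] row [-14.32, 38.87, 1.16] spin -0.491
```

```bash
python3 -m jog '[[-14.3,38.8,0,-0.49],[-14.3,38.8,0,-0.49],[-14.3,38.8,0,-0.49],[-14.3,38.8,0,-0.49],[-14.3,38.8,0,-0.49],[-14.3,38.8,0,-0.49],[-14.3,38.8,0,-0.49],[-14.3,38.8,0,-0.49],[-14.3,38.8,0,-0.49],[-14.3,38.8,0,-0.49],[-14.3,38.8,0,-0.49],[-14.3,38.8,0,-0.49],[-14.3,38.8,0,-0.49],[-14.3,38.8,0,-0.49]]'
python3 - <<'E'
from h import *
delta([.4295,-.2605,.010],np.radians(13.5))
W={}
for n in("top","side"):
    c=cam(n); save(c,n+"2.png"); w=cloud(c); np.savez("pics/%s2.npz"%n,w=w,rgb=c["pixels"])
i=cv2.resize(cv2.imread("pics/top2.png")[115:240,165:295],None,fx=3.5,fy=3.5,interpolation=2); j=cv2.resize(cv2.imread("pics/side2.png")[150:330,225:355],None,fx=2.6,fy=2.6,interpolation=2)
o=np.zeros((468,800,3),np.uint8); o[:i.shape[0],:i.shape[1]]=i; o[:j.shape[0],455:455+j.shape[1]]=j; cv2.imwrite("pics/v2.png",o)
E
```

```text
t: 6.25
eef_pos: [0.4264, -0.2613, 0.1568]
tool_rot: [-0.0, 0.993, 0.118, 0.0]
contact_force: [0.3, 0.3, -0.2]
gripper_width: 0.998
grasp_force: 0.0
to [ 0.4295 -0.2605  0.01  ] row [0.31, 0.0, 14.68] spin 0.002
```

View pics/v2.png

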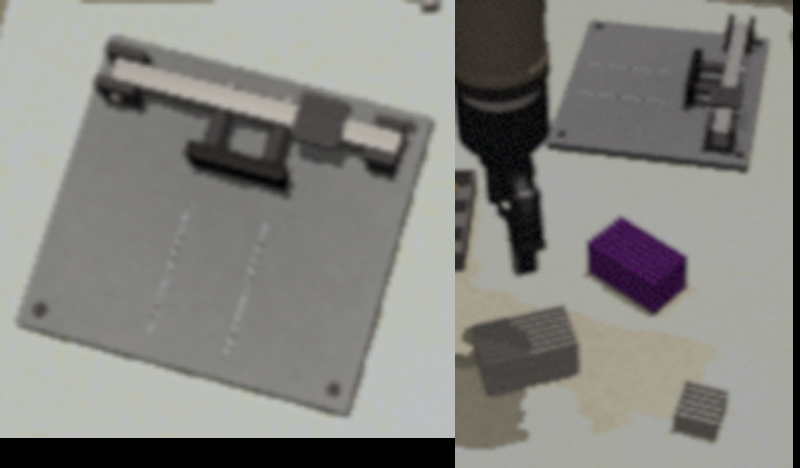

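The bar lies level in its catch (crop (100–400, 60–150)) and the pad front is at (238,170). The gripper is above the grey sink, so I'll descend and grasp.

```bash
python3 -m jog '[[0.3,0,3,0],[0.3,0,6,0],[0.3,0,9,0],[0.3,0,11,0],[0.3,0,12.5,0],[0.3,0,13.5,0],[0.3,0,14.3,0],[0.3,0,15,0],[0.3,0,15,0],[0.3,0,15,0]]' -1 60; python3 -m jog '[[0,0,0,0],[0,0,0,0],[0,0,0,0],[0,0,0,0],[0,0,0,0],[0,0,0,0],[0,0,0,0],[0,0,0,0],[0,0,0,0],[0,0,0,0],[0,0,0,0],[0,0,0,0]]' 1 60
```

```text
t: 7.18
eef_pos: [0.4287, -0.2619, 0.0071]
tool_rot: [0.0, 0.993, 0.117, 0.0]
contact_force: [-0.1, 0.4, 0.0]
gripper_width: 0.999
grasp_force: 0.0
t: 8.18
eef_pos: [0.4288, -0.2623, 0.0076]
tool_rot: [0.0, 0.993, 0.117, 0.001]
contact_force: [-0.7, -0.7, 5.1]
gripper_width: 0.578
grasp_force: 63.3
```

```bash
cat > m3.py <<'E'
from h import *
# refine fixture frame and pad face from depth clouds with the bar closed
a=fx["th"]; M=np.array([[np.cos(a),-np.sin(a)],[np.sin(a),np.cos(a)]])
for n in("top","side"):
    d=np.load("pics/%s2.npz"%n); w=d["w"]; f=np.concatenate([((w[...,:2]-fx["o"])@M),w[...,2:]],-1)*1000
    rgb=d["rgb"].astype(int).sum(-1)
    m=(abs(f[...,0]-52)<14)&(abs(f[...,1])<50)&(f[...,2]>24)&(f[...,2]<56)
    p=f[m]; print(n,"pad pts",len(p),"x",np.percentile(p[:,0],[1,5,50,95]).round(1),"y",np.percentile(p[:,1],[1,5,50,95,99]).round(1),"z",np.percentile(p[:,2],[50,95]).round(1))
    m=(abs(f[...,0]-95)<14)&(abs(f[...,1])<80)&(f[...,2]>33)&(f[...,2]<60); p=f[m]; print("  bar x,z",np.percentile(p[:,0],[5,50,95]).round(1),np.percentile(p[:,2],[50,95]).round(1), "slope",np.polyfit(p[:,1],p[:,0],1).round(4))
    m=(f[...,2]>5)&(f[...,2]<17)&(f[...,0]<20)&(f[...,0]>-95); b=f[m]
    for x in(-80,-40,0): k=b[abs(b[:,0]-x)<6]; k=k[abs(k[:,1])<140]; print("  bed y range at",x,k[:,1].min().round(1),k[:,1].max().round(1))
    for y in(-80,0,80): k=f[(abs(f[...,1]-y)<6)&(f[...,2]>5)&(f[...,2]<17)&(abs(f[...,0])<150)]; print("  bed x range at",y,k[:,0].min().round(1),k[:,0].max().round(1))
E
python3 m3.py
```

```text
top pad pts 228 x [45.1 45.7 50.2 62.8] y [-36.4 -34.9  -0.2  33.5  36.6] z [44.8 49.2]
  bar x,z [ 83.7  94.  104.9] [43.5 49.9] slope [-3.80000e-03  9.43328e+01]
  bed y range at -80 -124.1 126.5
  bed y range at -40 -124.2 125.5
  bed y range at 0 -124.0 129.9
  bed x range at -80 -128.2 129.0
  bed x range at 0 -140.7 131.1
  bed x range at 80 -131.7 145.0
side pad pts 102 x [49.3 49.9 57.1 65. ] y [-40.5 -40.  -15.4  26.2  32.7] z [42.7 47.2]
  bar x,z [ 83.9  97.8 106.6] [42.3 47.7] slope [1.67000e-02 9.72906e+01]
  bed y range at -80 -130.4 124.0
  bed y range at -40 -130.8 122.4
  bed y range at 0 -129.1 118.9
  bed x range at -80 -96.1 132.6
  bed x range at 0 -93.9 133.7
  bed x range at 80 -94.1 131.7
```

Grip confirmed: 0.578 × 85 ≈ 49 mm. Lifting and carrying it to the bed.

```bash
python3 -m jog '[[0,0,-1,0],[0,0,-3,0],[0,0,-6,0],[0,0,-9,0],[0,0,-12,0],[0,0,-12,0],[0,0,-12,0]]'
python3 - <<'E'
from h import *
a=fx["th"]; fx["o"]=(np.array(fx["o"])-.001*np.array([-np.sin(a),np.cos(a)])).tolist(); json.dump(fx,open("fix.json","w"))
delta(Fw([-20,0,120]),fx["th"])
E
```

```text
t: 8.77
eef_pos: [0.4291, -0.2625, 0.1288]
tool_rot: [0.001, 0.993, 0.117, 0.002]
contact_force: [0.2, 0.7, -3.1]
gripper_width: 0.577
grasp_force: 63.0
to [0.5636 0.1545 0.12  ] row [22.76, -37.43, 0.84] spin 0.49
```

```bash
python3 -m jog '[[1,-2,0,0.03],[3,-5,0,0.08],[5,-8,0,0.12],[7,-11,0,0.16],[9,-14,0,0.2],[11,-17.5,0,0.24],[13,-21,0,0.28],[15,-24.5,0,0.33],[17,-28,0,0.38],[19,-31,0,0.42],[20.5,-34,0,0.45],[22,-36,0,0.48],[22.8,-37.4,0,0.49],[22.8,-37.4,0,0.49],[22.8,-37.4,0,0.49],[22.8,-37.4,0,0.49]]'
python3 - <<'E'
from h import *
print(bot.get_obs()["contact_force"]); delta(Fw([-20,0,19.6]),fx["th"])
E
```

```text
t: 10.1
eef_pos: [0.5618, 0.1534, 0.1254]
tool_rot: [0.001, 0.992, -0.127, -0.001]
contact_force: [0.1, -0.2, -3.3]
gripper_width: 0.576
grasp_force: 63.0
[ 0.05342273 -0.20061122 -3.25215223]
to [0.5636 0.1545 0.0196] row [0.17, -0.17, 10.58] spin -0.0
```

```bash
python3 -m jog '[[0,0,3,0],[0,0,6,0],[0,0,8,0],[0,0,9,0],[0,0,9.6,0],[0,0,9.8,0],[0,0,9.8,0],[0,0,9.8,0],[0,0,9.8,0]]'
python3 - <<'E'
from h import *
delta(Fw([-20,0,19.6]),fx["th"])
for n in("top","side"):
    c=cam(n); save(c,n+"3.png"); w=cloud(c); np.savez("pics/%s3.npz"%n,w=w,rgb=c["pixels"])
i=cv2.resize(cv2.imread("pics/top3.png")[115:240,165:295],None,fx=3.4,fy=3.4,interpolation=2); j=cv2.resize(cv2.imread("pics/side3.png")[130:230,250:360],None,fx=3.2,fy=3.2,interpolation=2)
o=np.zeros((430,800,3),np.uint8); o[:i.shape[0],:i.shape[1]]=i; o[:j.shape[0],445:445+j.shape[1]]=j; cv2.imwrite("pics/v3.png",o)
E
```

```text
t: 10.85
eef_pos: [0.564, 0.1551, 0.0301]
tool_rot: [-0.0, 0.992, -0.127, 0.001]
contact_force: [0.8, -1.2, -2.2]
gripper_width: 0.575
grasp_force: 63.0
to [0.5636 0.1545 0.0196] row [-0.03, 0.07, 1.05] spin -0.0
```

View pics/v3.png

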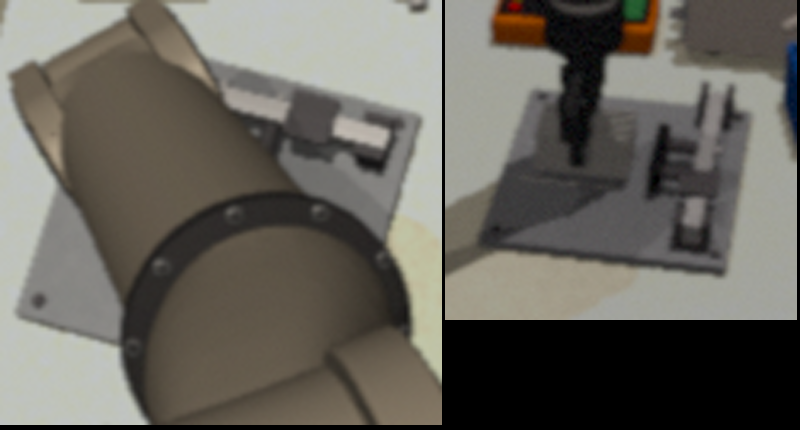

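The side crop shows the sink at (585,145), just above the bed and behind the pad at (660,160), lying square to it. Lowering to contact and checking the sideways centring within the same camera.

```bash
python3 -m jog '[[0,0,0.3,0],[0,0,0.6,0],[0,0,0.8,0],[0,0,0.9,0],[0,0,0.9,0],[0,0,0.9,0]]'; python3 -m jog '[[0,0,0.1,0],[0,0,0.1,0],[0,0,0.1,0],[0,0,0.1,0]]';  python3 - <<'E'
from h import *
a=fx["th"]; M=np.array([[np.cos(a),-np.sin(a)],[np.sin(a),np.cos(a)]])
d=np.load("pics/side3.npz"); w=d["w"][120:240,240:370]; f=np.concatenate([((w[...,:2]-fx["o"])@M),w[...,2:]],-1)*1000
for nm,x0,x1,z0,z1 in(("sink",-70,-35,25,80),("sinkR",-5,25,25,80),("pad",45,60,25,50)):
    p=f[(f[...,0]>x0)&(f[...,0]<x1)&(abs(f[...,1])<60)&(f[...,2]>z0)&(f[...,2]<z1)]
    print(nm,len(p),"x",np.percentile(p[:,0],[1,50,99]).round(1),"y",np.percentile(p[:,1],[1,5,50,95,99]).round(1),"z",np.percentile(p[:,2],[5,50,95]).round(1))
    e=[np.percentile(p[abs(p[:,0]-x)<3,1],2).round(1) for x in np.linspace(x0+4,x1-4,5)]; print("  near edge y",e)
E
```

```text
t: 11.45
eef_pos: [0.5628, 0.1548, 0.0197]
tool_rot: [0.0, 0.992, -0.127, -0.0]
contact_force: [-1.1, -0.2, -0.9]
gripper_width: 0.57
grasp_force: 63.4
t: 11.78
eef_pos: [0.5628, 0.1548, 0.0197]
tool_rot: [0.0, 0.992, -0.127, -0.0]
contact_force: [-4.0, -0.8, 8.9]
gripper_width: 0.582
grasp_force: 64.3
sink 139 x [-61.8 -50.6 -36. ] y [-30.5 -29.6 -23.7  16.7  24.4] z [30.9 58.3 66.3]Traceback (most recent call last):
  File "<stdin>", line 7, in <module>
    return _quantile_unchecked(
        a, q, axis, out, overwrite_input, method, keepdims, weights)
    return _ureduce(a,
                    func=_quantile_ureduce_func,
    ...<5 lines>...
                    overwrite_input=overwrite_input,
                    method=method)
    r = func(a, **kwargs)
    result = _quantile(arr,
                       quantiles=q,
    ...<2 lines>...
                       out=out,
                       weights=wgt)
    slices_having_nans = np.isnan(arr[-1, ...])
                                  ~~~^^^^^^^^^
IndexError: index -1 is out of bounds for axis 0 with size 0
```

```bash
cat > f.py <<'E'
from h import *
F=[];P=[]
for _ in range(6):
    o=bot.get_obs(); F.append(o["contact_force"]); P.append(o["eef_pos"]); bot.read_camera("side")
a=fx["th"]; M=np.array([[np.cos(a),-np.sin(a),0],[np.sin(a),np.cos(a),0],[0,0,1]])
p=np.mean(P,0); q=o["tool_rot"]; X=R.from_quat(np.r_[q[1:],q[0]]).as_matrix()[:,0]
print("t",o["t"],"F fixture",(np.mean(F,0)@M).round(2),"TCP fixture",((p-np.r_[fx["o"],0])@M*1000).round(2),"yaw err",round(np.degrees(np.arctan2(X[1],X[0])-a),2),"grip",o["gripper_width"].round(3))
E
python3 -m jog '[[0,0,-0.08,0],[0,0,-0.08,0],[0,0,-0.08,0]]' >/dev/null; python3 f.py
python3 -m jog '[[0.3,0,-0,0],[0.6,0,0,0],[0.9,0,0,0],[1.2,0,0,0],[1.5,0,0,0],[1.5,0,0,0],[1.5,0,0,0]]'; python3 f.py
```

```text
t: 12.92
eef_pos: [0.5782, 0.1512, 0.0197]
tool_rot: [-0.0, 0.992, -0.127, 0.001]
contact_force: [0.2, 1.6, 2.1]
gripper_width: 0.579
grasp_force: 63.8Traceback (most recent call last):
  File "f.py", line 7, in <module>
    print("t",o["t"],"F fixture",(np.mean(F,0)@M).round(2),"TCP fixture",((p-np.r_[fx["o"],0])@M*1000).round(2),"yaw err",round(np.degrees(np.arctan2(X[1],X[0])-a),2),"grip",o["gripper_width"].round(3))
                                                                                                                                                                              ^^^^^^^^^^^^^^^^^^^^^^^^
AttributeError: 'float' object has no attribute 'round'
Traceback (most recent call last):
  File "f.py", line 7, in <module>
    print("t",o["t"],"F fixture",(np.mean(F,0)@M).round(2),"TCP fixture",((p-np.r_[fx["o"],0])@M*1000).round(2),"yaw err",round(np.degrees(np.arctan2(X[1],X[0])-a),2),"grip",o["gripper_width"].round(3))
                                                                                                                                                                              ^^^^^^^^^^^^^^^^^^^^^^^^
AttributeError: 'float' object has no attribute 'round'
```

```bash
sed -i 's/o\["gripper_width"\].round(3)/o["gripper_width"]/' f.py; python3 f.py
for i in 1; do python3 -m jog '[[0.2,0,0,0],[0.4,0,0,0],[0.4,0,0,0],[0.4,0,0,0]]' >/dev/null; python3 f.py; python3 -m jog '[[0.2,0,0,0],[0.4,0,0,0],[0.4,0,0,0],[0.4,0,0,0]]'>/dev/null; python3 f.py; done
```

```text
t 13.4667 F fixture [1.12 1.62 0.86] TCP fixture [-5.08  0.49 19.73] yaw err -0.0 grip 0.5763243670465248
t 14.1 F fixture [-5.4   0.38  7.08] TCP fixture [-3.36  0.26 19.73] yaw err 0.05 grip 0.5753705936812934
t 14.7333 F fixture [-5.46  0.58  7.2 ] TCP fixture [ 0.57  0.24 19.73] yaw err 0.05 grip 0.5773469215479073
```

```bash
python3 -m jog '[[0,0,-0.06,0],[0,0,-0.06,0]]' >/dev/null; python3 f.py
python3 -m jog '[[0.1,0,0,0],[0.2,0,0,0],[0.2,0,0,0],[0.2,0,0,0]]' >/dev/null; python3 f.py; python3 -m jog '[[0.1,0,0,0],[0.2,0,0,0],[0.2,0,0,0],[0.2,0,0,0]]'>/dev/null; python3 f.py
```

```text
t 15.2 F fixture [-3.91  0.3   1.3 ] TCP fixture [ 1.35 -0.19 19.78] yaw err -0.01 grip 0.5776618189841509
t 15.8333 F fixture [-4.83 -0.42 -2.67] TCP fixture [ 3.98 -0.13 19.81] yaw err -0.01 grip 0.5768998602738137
t 16.4667 F fixture [-5.5  -0.54 -3.34] TCP fixture [ 5.76 -0.12 19.86] yaw err -0.01 grip 0.5760677550832651
```

```bash
python3 -m jog '[[0.1,0,0,0],[0.2,0,0,0],[0.2,0,0,0],[0.2,0,0,0]]' >/dev/null; python3 f.py; python3 -m jog '[[0.1,0,0,0],[0.2,0,0,0],[0.2,0,0,0],[0.2,0,0,0]]'>/dev/null; python3 f.py
```

```text
t 17.1 F fixture [-6.85 -1.07 -1.8 ] TCP fixture [ 7.28 -0.12 19.87] yaw err 0.01 grip 0.5779556552514762
t 17.7333 F fixture [-9.44 -1.61  0.16] TCP fixture [ 8.53 -0.16 19.87] yaw err 0.02 grip 0.5788398520268493
```

```bash
python3 -m jog '[[0.1,0,0,0],[0.2,0,0,0],[0.25,0,0,0],[0.25,0,0,0]]' >/dev/null; python3 f.py; python3 -m jog '[[0,0,-0.03,0],[0,0,-0.03,0],[0,0,-0.03,0]]'>/dev/null; python3 f.py
python3 - <<'E'
from h import *
a=fx["th"]; M=np.array([[np.cos(a),-np.sin(a)],[np.sin(a),np.cos(a)]])
c=cam("side"); save(c,"side4.png"); f0=None
for n,w in(("before",np.load("pics/side2.npz")["w"]),("now",cloud(c))):
    f=np.concatenate([((w[...,:2]-fx["o"])@M),w[...,2:]],-1)*1000
    p=f[(f[...,0]>40)&(f[...,0]<82)&(f[...,1]>-45)&(f[...,1]<-26)&(f[...,2]>25)&(f[...,2]<55)]
    print(n,len(p),np.percentile(p[:,0],[2,10,30,50,70]).round(1))
    p=f[(abs(f[...,0]-95)<15)&(f[...,1]>-90)&(f[...,1]<-75)&(f[...,2]>30)]; print("  bar z",np.percentile(p[:,2],[50,90]).round(1))
j=cv2.resize(c["pixels"][125:230,260:360,::-1],None,fx=5.5,fy=5.5,interpolation=2); cv2.imwrite("pics/v4.png",j)
E
```

```text
t 18.3667 F fixture [-12.88  -2.18   3.63] TCP fixture [ 9.99 -0.18 19.9 ] yaw err 0.03 grip 0.5783329552950152
t 18.9167 F fixture [-11.85  -2.08   1.27] TCP fixture [10.02 -0.17 19.95] yaw err 0.04 grip 0.5814554410528829
before 54 [49.7 51.1 55.6 59.7 67.8]
  bar z [41.5 43.3]
now 78 [40.7 44.2 52.  60.2 66. ]
  bar z [40.5 42.2]
```

View pics/v4.png

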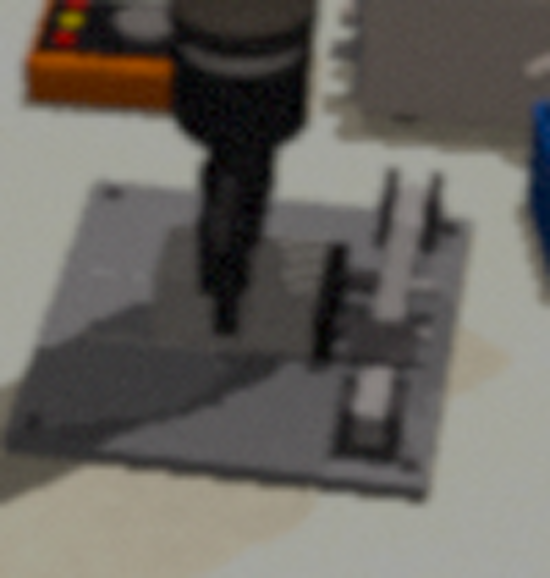

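The picture shows the pad at (330,300), evenly pushed in by the sink, with the bar level in its catch. Three estimates (the force less friction, the travel since contact and the geometry) all give about 10 mm. I'll add a small downward bias for flatness and then check it holds.

```bash
python3 -m jog '[[0,0,0.04,0],[0,0,0.04,0],[0,0,0.04,0],[0,0,0.04,0],[0,0,0.04,0],[0,0,0.04,0]]'; python3 f.py; python3 f.py
```

```text
t: 19.52
eef_pos: [0.5925, 0.1467, 0.0199]
tool_rot: [0.001, 0.992, -0.127, -0.003]
contact_force: [-12.8, 0.1, 4.9]
gripper_width: 0.576
grasp_force: 64.0
t 19.7667 F fixture [-13.02  -2.58   4.43] TCP fixture [ 9.99 -0.16 19.88] yaw err 0.03 grip 0.5813793633770742
t 20.0667 F fixture [-12.66  -2.34   4.21] TCP fixture [ 9.98 -0.16 19.88] yaw err 0.04 grip 0.577368494189525
```

```bash
python3 -c "
from station import bot
print(bot.hand_in())"
```

```text
the job is handed in; nothing more can be done
None
```

The job is handed in at about 20 s: the stop bar is down in its catch, and the arm is still holding the larger bare-aluminium heat sink fins-up on the bed (about 0.3° off flat), pressed against the pad at an estimated 10 N (about 10 mm in). The wrist reads about 13 N, which I put down to bed friction on top of the pad force.

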